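# Hold a pressure flask down in the sprung test cradle

## Robot

A 6-joint arm with a two-finger parallel gripper is mounted at the origin on the work surface. World frame = base frame: x ahead of the robot, y to its left, z up, the work surface at z = 0. Lengths are in m, angles in degrees, forces in N, time in s.
With the tool pointing down it reaches from about 0.4 to 0.825 m from the base axis. Payload 7 kg.
Tool frame: the origin (TCP) lies between the finger pads, 19 mm behind the fingertips; this is the grasp point; z points along the fingers, y is the line along which they close (so a half turn about z gives the same grasp; the last joint's range is limited). The gripper opens to 88 mm and grips with 3 to 60 N. Pads are 19 mm wide; open, the fingers measure 130 mm over their backs; the gripper's body (78 mm by 193 mm) begins 47 mm behind the grasp point.
Start: joints at [85.835, 20.546, 0.682, 0, -70.136, -16.507], TCP at [0.238, 0.632, 0.245] pointing down, gripper open.
Joint ranges: [-176.03, 176.03], [-82.01, 121.73], [-58.28, 71.71], [-173.87, 95.51], [-174.79, -0.11], [-173.66, 173.66]. Speed limits (degrees/s): [136.94, 136.94, 172.46, 180, 180, 180].

## Interface

Orientations are given as [roll, pitch, yaw] about the fixed x, y, z axes, in that order (R = Rz(yaw) Ry(pitch) Rx(roll)).
In Python, from plant import ctrl gives the robot as it stands. The module is installed in compiled form; this text tells all that it offers.
- The arm moves only by the tool play_rows, never from a script. Its argument "commands" is a list that holds one entry, the list of rows, each a list of 7 numbers: the turn, a rotation vector about the tool's x, y, z in rad, then the shift along the tool's x, y, z in cm, then the finger opening in cm, from 0 to 8.76. In form: [[[ax, ay, az, x, y, z, grip], ...]]. A call has 1 to 8 rows; each row is the pose to reach, as a shift and turn from the pose commanded when the call began, along the tool's axes at that moment; what a row does not reach only later rows make up. A row lasts 1/12 s, in which the tool goes at most 41.7 mm and 7.16 degrees, less where a joint would pass 70% of its speed; a pose out of reach is approached as far as the arm can. A call with a gripper value outside its range is refused whole. The fingers move at their own pace and stop on an object; the grip force is fixed at half the most. Time passes only in rows, so rows that repeat a pose let the fingers close. It gives the time, the measured TCP pose, the force, the opening and the grip force at its end, in the units of the state.
- ctrl.get_obs(): the state, without advancing time (a new reading comes with each control period).
- ctrl.snapshot(name): name is "scene" or "top" or "wrist"; returns a dict with "color" (384x512x3 uint8, red, green, blue), "camera_matrix" (3x3 intrinsics, pixels), "k1" (the pictures are not rectified: a ray, as slopes to the right and down, at radius r is drawn at 1 + k1 r^2 times it, then the intrinsics apply), "origin" and "rotation" of the camera in the world; the wrist camera has in their place "hand_eye" (4x4, takes a point from camera to tool coordinates, whose origin is the TCP and whose axes are the flange's). Camera axes: x right, y down, z forward; pixel columns grow to the right and rows downward; lengths in m; the calibration is good to about 2 mm. A picture is of the moment at which its call begins: read the wrist's pose just before it. There is no depth.
- ctrl.close_job(): hands the job in; it is judged then, once.
Trained networks look in a picture, given as the dict that the camera call returned (one of the last four; its "shot" number tells which), for a name from the list of things; names that differ only in an ending like _2 or _b are one class to them, and where a whole thing is asked for, a point or a joint stands for the part that bears it (a point fixed in the world has none). Each returns a list of dicts, best first, with "conf" (0 to 1); they miss things now and then, are a little off and sometimes report something else, mostly with a low value. They report only what shows in the picture. A call takes as long as a camera call.
- ctrl.find_in(picture, name): "bbox" ([left, top, width, height] in pixels, round what is visible of it).
The state is a dict: "clock": time; "joint_pos": joint angles; "qvel": joint speeds; "tau": joint torques, N m; "tool_pos": TCP position; "orientation": TCP orientation; "force": force on the tool from outside, world axes, zero at the start; "moment": the same for the moment, N m; "opening": finger opening in m; "gripper_force": force on a finger pad.
Only numpy, scipy, OpenCV 4.12 (cv2) and the standard library are available. Lean on these libraries where they do the work, as an engineer would, in place of code of your own. Each camera call takes 0.05 s, during which the arm holds its last target. There are 200 camera calls.

## Task

Clear the sprung test cradle by lifting off the orange keeper ring and threading it right down onto the parking post, then let go of it. Then take the red round flask out of its rubber nest, seat it upright in the cradle's ring and press it down until the ring is at the bottom of its travel, flush with the yellow stop blocks; finish while still holding the flask pressed down there. Leave the oil bottle, bowl, screwdriver and bearing where they are.

Things in the scene. Friction and masses are not known exactly. Their poses are not given: they have to be found in the camera images.
- cradle: Sprung test cradle, fixed to the bench. Origin: centre of the underside of its blue base plate (130 x 130 x 10 mm), z up. Two yellow stop blocks (30 x 14 mm, tops 38 mm above the bench) stand at y = +-55 mm of its frame. An aluminium ring on three springs is centred above the origin.
- ring_top (a point): Centre of the opening of the cradle's aluminium ring, level with the ring's top face (outer diameter 88, opening 54, 8 mm thick). 53 mm above the bench when up, 38 mm when fully down (flush with the yellow blocks). It moves with the ring. Below the ring there is free room for the flask's round bottom.
- cradle_ring (a joint): Downward travel of the sprung ring: 0 up (start), 0.015 m at the hard bottom stop. The spring needs 7.2 N before it moves and 16 N at the stop, the flask's own weight included; it springs up when let go, and the flask's weight alone does not push it down.
- keeper: Loose orange plastic keeper ring, 70 g: flange 68 mm in diameter, 8 mm thick; hub on it 38 mm in diameter, 24 mm tall (32 mm overall); 19 mm bore right through. Origin: centre of the flange's underside, z up along the bore. It starts lying centred on the cradle's ring, its flange covering the opening; grip the hub from above.
- post: Parking post, fixed: a green round base 80 mm in diameter and 10 mm thick, with an upright steel pin 13 mm in diameter from its centre, pin tip 70 mm above the bench, tip tapered over 6 mm. Origin: centre of the base's underside, z up. A keeper that is fully down rests with its flange on the base, origin 10 mm above the bench.
- post_tip (a point): Tip of the parking post's pin, 70 mm above the bench.
- flask: Red round steel pressure flask, 0.28 to 0.44 kg: a ball 72 mm in diameter with an upright round steel neck 24 mm in diameter, its top 121 mm above the ball's bottom (free neck 49 mm). Origin: bottom of the ball, z up along the neck. Starts upright in the nest, origin 13 mm above the bench. Seated in the cradle ring its origin lies about 12 mm below the ring's top face.
- flask_neck (a point): Point on the axis of the flask's neck, 97 mm above the flask's origin: good place to grip from above (TCP here).
- nest: Fixed grey rubber ring, 72 mm in outer diameter, 20 mm tall, in which the flask stands at the start. Origin: centre of the underside.
- oil_bottle: Bystander: loose black oil bottle with red cap, 60 mm in diameter, 170 mm tall. Origin: centre of the underside.
- bowl: Bystander: loose green plastic bowl, 120 mm in diameter, 50 mm tall. Origin: centre of the underside.
- screwdriver: Bystander: loose screwdriver with blue handle, lying on the bench along its own x.
- bearing: Bystander: loose steel bearing ring, 62 mm in diameter, 16 mm tall. Origin: centre of the underside.

How it is judged (in metres and radians):
On the way, in this order (a step that is already met when the one before it is completed fails the run):
1. the keeper ring is threaded fully down on the parking post and let go (horizontal distance between keeper and post below 0.006 m and z of keeper in the frame of post below 0.015 m and angle between keeper's own z axis and vertical below 0.12 rad and contact force between the fingers and keeper below 0.1 N and linear speed of keeper below 0.03 m/s), for 0.2 s.
2. the flask sits upright in the cradle's ring (horizontal distance between flask and ring_top below 0.008 m and z of flask in the frame of ring_top below -0.008 m and angle between flask's own z axis and vertical below 0.2 rad), for 0.1 s.
At the end, for the whole second after the job is handed in: Fingers still bear on the flask (over 2 N) and it is at rest, under 8 mm off the ring axis, within 0.2 rad of upright, bottom over 8 mm below the ring top, ring pressed 12+ of 15 mm; the keeper rests untouched on the post, under 6 mm off axis, within 0.12 rad of level, under 5 mm above its base (all of step 1 and all of step 2 and value of joint cradle_ring above 0.012 m and linear speed of flask below 0.03 m/s and contact force between the fingers and flask above 2 N); the arm keeps its last pose, push and grip.
It fails at once if the black oil bottle is moved more than 30 mm (distance of oil_bottle from where it was at the start of the episode above 0.03 m).
It fails at once if the green bowl is moved more than 30 mm (distance of bowl from where it was at the start of the episode above 0.03 m).
It fails at once if the screwdriver is moved more than 30 mm (distance of screwdriver from where it was at the start of the episode above 0.03 m).
It fails at once if the bearing ring is moved more than 30 mm (distance of bearing from where it was at the start of the episode above 0.03 m).
It also fails if it takes over 61 s, if anything falls off the work surface, if the arm or the gripper's body presses on something with over 40 N, if the wrist force passes 120 N, or if a joint passes its speed limit or range.

## Working session

There is one attempt and no reset: what is moved stays moved. The work goes in short steps, Python scripts to look and compute and a tool call to move; the robot and the scene stay as the last step left them, time stands still between calls to the robot, and variables do not carry over. Pictures are saved under pics/ and viewed, at most 11 in all, crops included, and the job is handed in when it is done.

Besides the shell and the picture viewer there is one more tool, called after ">>>" as a command line: name --argument value ..., lists and objects as JSON in quotes. play_rows: Moves the arm, as the interface text tells. Its arguments: {"type":"object","properties":{"commands":{"type":"array","items":{"type":"array","items":{"type":"array","items":{"type":"number"}}}}},"required":["commands"]}

```bash
mkdir -p pics
cat > h.py <<'E'
import numpy as np, cv2
from scipy.spatial.transform import Rotation as R
from plant import ctrl
def snap(n, save=None):
    o=ctrl.get_obs(); p=ctrl.snapshot(n); p['obs']=o
    if n=='wrist':
        T=np.eye(4); T[:3,:3]=R.from_euler('xyz',o['orientation'],degrees=True).as_matrix(); T[:3,3]=o['tool_pos']
        C=T@np.array(p['hand_eye']); p['O'],p['Rm']=C[:3,3],C[:3,:3]
    else: p['O'],p['Rm']=np.array(p['origin']),np.array(p['rotation'])
    if save: cv2.imwrite('pics/'+save,p['color'][:,:,::-1])
    return p
def ray(p,u,v):
    K=np.array(p['camera_matrix']); d=np.array([p['k1'],0,0,0,0],float)
    xy=cv2.undistortPoints(np.array([[[u,v]]],float),K,d,None)[0,0]
    return p['Rm']@np.array([xy[0],xy[1],1])
def at_z(p,u,v,z):
    d=ray(p,u,v); return p['O']+d*(z-p['O'][2])/d[2]
def proj(p,X):
    c=p['Rm'].T@(np.array(X)-p['O']); s=c[:2]/c[2]; s=s*(1+p['k1']*(s@s))
    K=np.array(p['camera_matrix']); return K[:2,:2]@s+K[:2,2]
E
python3 - <<'E'
from h import *
print(ctrl.get_obs())
Z=dict(cradle=.02,keeper=.07,post=.01,flask=.06,nest=.02,oil_bottle=.1,bowl=.03,screwdriver=.015,bearing=.016)
for n in('top','scene'):
    p=snap(n,n+'.png'); print(n,p['O'],p['Rm'][:,2])
    for k,z in Z.items():
        for d in ctrl.find_in(p,k)[:2]:
            b=d['bbox']; print(k,round(d['conf'],2),np.round(b),at_z(p,b[0]+b[2]/2,b[1]+b[3]/2,z).round(3))
E
```

```text
{'clock': 0.0, 'joint_pos': array([ 8.58343370e+01,  2.05910249e+01,  6.32238275e-01, -2.10642541e-02,
       -7.01356541e+01, -1.65083872e+01]), 'qvel': array([-0.07105448,  0.0474406 ,  0.03789139,  0.0802113 ,  0.05688805,
       -0.14734839]), 'tau': array([ 9.36799697e-04, -5.82712841e+01,  2.93050790e+01,  6.99706122e+00,
        7.13090019e-03, -1.48838835e-04]), 'tool_pos': array([0.23814739, 0.63108703, 0.24441266]), 'orientation': array([ 1.79903825e+02, -7.85327682e-03, -2.06812175e+01]), 'force': array([ 0.93255827,  0.03638891, -0.33755813]), 'moment': array([ 0.07132142, -0.05657032,  0.0421178 ]), 'gripper_force': 0.0, 'opening': 0.0876270857347339}Traceback (most recent call last):
  File "<stdin>", line 5, in <module>
IndexError: too many indices for array: array is 1-dimensional, but 2 were indexed
```

View pics/top.png

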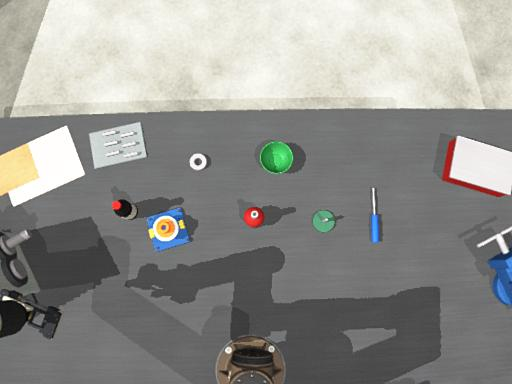

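The top view shows the cradle with the keeper at about (167,229), the flask at (254,216), the post at (324,221), the oil bottle at (123,208), the bearing at (198,161), the bowl at (276,157) and the screwdriver at (375,215).

Run:
```python
from h import *
p=ctrl.snapshot('top'); print({k:v for k,v in p.items() if k!='color'})
p=ctrl.snapshot('wrist'); print({k:v for k,v in p.items() if k!='color'})
```

```text
{'camera_matrix': array([[415.63737376,   0.        , 253.53194148],
       [  0.        , 415.63737376, 195.6294255 ],
       [  0.        ,   0.        ,   1.        ]]), 'k1': -0.11004863639465212, 'origin': array([0.36701491, 0.00683495, 1.50018648]), 'rotation': array([-170.49279589,   -1.06404058,  -91.45160981]), 'shot': 2}
{'camera_matrix': array([[289.51381582,   0.        , 256.29504649],
       [  0.        , 289.51381582, 191.61372222],
       [  0.        ,   0.        ,   1.        ]]), 'k1': -0.05638059797309163, 'hand_eye': array([[-6.28526907e-04, -9.52806409e-01, -3.03577918e-01,
         8.22589667e-02],
       [ 9.99999509e-01, -8.31566091e-04,  5.39548145e-04,
         8.35377374e-04],
       [-7.66530034e-04, -3.03577430e-01,  9.52806463e-01,
        -1.40073663e-01],
       [ 0.00000000e+00,  0.00000000e+00,  0.00000000e+00,
         1.00000000e+00]]), 'shot': 3}
```

```bash
sed -i "s/np.array(p\['rotation'\])/R.from_euler('xyz',p['rotation'],degrees=True).as_matrix()/" h.py
python3 - <<'E'
from h import *
Z=dict(cradle=.02,keeper=.07,post=.01,flask=.06,nest=.02,oil_bottle=.1,bowl=.03,screwdriver=.015,bearing=.016)
for n in('top','scene'):
    p=snap(n,n+'.png'); print(n,p['O'],p['Rm'][:,2])
    for k,z in Z.items():
        for d in ctrl.find_in(p,k)[:2]:
            b=d['bbox']; print(k,round(d['conf'],2),np.round(b),at_z(p,b[0]+b[2]/2,b[1]+b[3]/2,z).round(3))
E
```

```text
top [0.36701491 0.00683495 1.50018648] [ 0.16465464 -0.02249324 -0.98609477]
cradle 0.6 [145. 206.  46.  52.] [0.489 0.282 0.02 ]
cradle 0.47 [260. 139.  33.  39.] [ 0.749 -0.114  0.02 ]
keeper 0.79 [157. 222.  19.  16.] [0.495 0.277 0.07 ]
flask 0.7 [244. 207.  19.  20.] [ 0.533 -0.025  0.06 ]
oil_bottle 0.91 [112. 197.  28.  23.] [0.566 0.41  0.1  ]
oil_bottle 0.2 [152. 216.  26.  20.] [0.502 0.276 0.1  ]
bowl 0.85 [259. 142.  35.  37.] [ 0.742 -0.116  0.03 ]
screwdriver 0.79 [371. 193.   7.  51.] [ 0.522 -0.466  0.015]
scene [ 1.45739807 -0.5505135   1.01885356] [-0.62536383  0.3943364  -0.67336386]
cradle 0.71 [290. 145.  50.  30.] [0.526 0.263 0.02 ]
cradle 0.44 [325. 202.  22.  18.] [0.752 0.165 0.02 ]
keeper 0.72 [305. 134.  22.  18.] [0.503 0.283 0.07 ]
keeper 0.34 [351. 111.  21.  47.] [0.555 0.438 0.07 ]
post 0.97 [152. 208.  30.  26.] [ 0.499 -0.272  0.01 ]
flask 0.91 [232. 164.  23.  34.] [ 0.523 -0.016  0.06 ]
nest 0.76 [232. 196.  26.  10.] [ 0.563 -0.036  0.02 ]
oil_bottle 0.81 [353. 112.  19.  43.] [0.581 0.413 0.1  ]
oil_bottle 0.45 [301. 140.  30.  16.] [0.556 0.237 0.1  ]
screwdriver 0.67 [ 93. 229.  27.  52.] [ 0.53  -0.465  0.015]
screwdriver 0.4 [349. 111.  24.  46.] [0.5   0.497 0.015]
bearing 0.5 [327. 203.  20.  19.] [0.757 0.167 0.016]
```

View pics/scene.png

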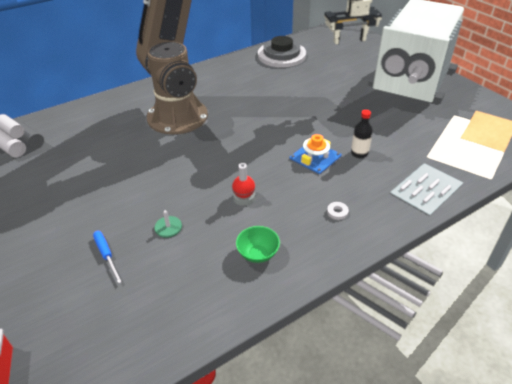

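The scene view shows the keeper on the cradle at (317,146), the flask at (243,185), the post at (167,222) and the bottle to the right of the cradle at (362,133). I'll move above the keeper at yaw -90, so the gripper's long side stays clear of the bottle.

>>> play_rows --commands '[[[0,0,1.21,36.6,24.1,1,8.7],[0,0,1.21,36.6,24.1,1,8.7],[0,0,1.21,36.6,24.1,1,8.7],[0,0,1.21,36.6,24.1,1,8.7],[0,0,1.21,36.6,24.1,1,8.7],[0,0,1.21,36.6,24.1,1,8.7],[0,0,1.21,36.6,24.1,1,8.7],[0,0,1.21,36.6,24.1,1,8.7]]]'

```text
clock: 1.82
tool_pos: [0.4348, 0.36, 0.2381]
orientation: [-180.0, 0.0, -78.3]
force: [0.3, 0.3, 0.3]
opening: 0.0872
gripper_force: 0.0
```

```bash
cat >> h.py <<'E'
def delta(pos,yaw=-90):
    """row (rad, cm) from the measured pose to a tool-down pose"""
    o=ctrl.get_obs(); A=R.from_euler('xyz',o['orientation'],degrees=True); B=R.from_euler('xyz',[180,0,yaw],degrees=True)
    return np.r_[(A.inv()*B).as_rotvec(),A.inv().apply(np.array(pos)-o['tool_pos'])*100].round(3)
def st():
    o=ctrl.get_obs(); print(round(o['clock'],2),o['tool_pos'].round(4),o['orientation'].round(2),'F',o['force'].round(1),'op',round(o['opening'],4),'gf',o['gripper_force'])
E
python3 - <<'E'
from h import *
st(); print(delta([.495,.277,.235]))
E
```

```text
1.82 [0.4348 0.36   0.2381] [-1.7997e+02  3.0000e-02 -7.8300e+01] F [0.3 0.3 0.3] op 0.0872 gf 0.0
[-1.000e-03  1.000e-03  2.040e-01  9.352e+00 -4.210e+00  3.100e-01]
```

>>> play_rows --commands '[[[0,0,0.204,9.4,-4.2,0.3,8.7],[0,0,0.204,9.4,-4.2,0.3,8.7],[0,0,0.204,9.4,-4.2,0.3,8.7],[0,0,0.204,9.4,-4.2,0.3,8.7],[0,0,0.204,9.4,-4.2,0.3,8.7]]]'

```text
clock: 2.23
tool_pos: [0.4953, 0.2775, 0.2348]
orientation: [-180.0, 0.0, -89.8]
force: [-0.7, -0.4, 0.8]
opening: 0.0871
gripper_force: 0.0
```

```bash
cat >> h.py <<'E'
def circ(p,mask,z):
    """centre/radius at height z of the largest blob in a mask"""
    mask=cv2.morphologyEx(mask.astype(np.uint8),cv2.MORPH_OPEN,np.ones((3,3)))
    c=max(cv2.findContours(mask,cv2.RETR_EXTERNAL,cv2.CHAIN_APPROX_NONE)[0],key=cv2.contourArea)[:,0]
    P=np.array([at_z(p,u,v,z)[:2] for u,v in c]); h=cv2.convexHull(P.astype(np.float32))
    (cx,cy),r=cv2.minEnclosingCircle(h); m=P.max(0)/2+P.min(0)/2
    return c.min(0),c.max(0),np.round([cx,cy,r],4),m.round(4)
def hsv(p): return cv2.cvtColor(p['color'],cv2.COLOR_RGB2HSV)
E
python3 - <<'E'
from h import *
st(); p=snap('wrist','w1.png')
for k in('keeper','cradle','ring_top'):
    for d in ctrl.find_in(p,k)[:2]:
        b=d['bbox']; print(k,d['conf'],np.round(b),at_z(p,b[0]+b[2]/2,b[1]+b[3]/2,.06))
h=hsv(p); m=(h[...,0]>8)&(h[...,0]<23)&(h[...,1]>140)
print(circ(p,m,.061)); print(proj(p,[.495,.277,.085]))
E
```

```text
2.23 [0.4953 0.2775 0.2348] [-1.7999e+02  1.0000e-02 -8.9790e+01] F [-0.7 -0.4  0.8] op 0.0871 gf 0.0
keeper 0.92 [221. 152.  59.  59.] [0.50146611 0.28221187 0.06      ]
cradle 0.8 [194. 112. 121. 111.] [0.49729976 0.26598688 0.06      ]
ring_top 0.8 [217. 144.  74.  71.] [0.49729151 0.28033    0.06      ]
(array([224, 154], dtype=int32), array([281, 210], dtype=int32), array([0.4988, 0.2835, 0.0334]), array([0.4989, 0.2836]))
[255.98579395 183.05080705]
```

View pics/w1.png

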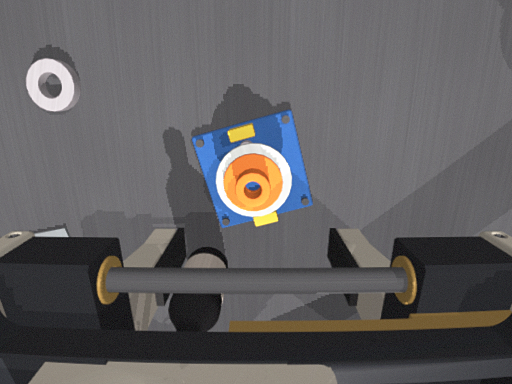

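The wrist view shows the keeper's flange centred at about (252,182), with the bore at (253,188). The bottle at (205,285) is beyond the gripper's thin side. I'll descend in two parts.

>>> play_rows --commands '[[[0,0,0,-0.5,-0.3,3,8.7],[0,0,0,-0.5,-0.3,6,8.7],[0,0,0,-0.5,-0.3,9,8.7],[0,0,0,-0.5,-0.3,9,8.7],[0,0,0,-0.5,-0.3,9,8.7]]]'

```text
clock: 2.85
tool_pos: [0.4967, 0.2838, 0.144]
orientation: [179.9, -0.2, -89.6]
force: [-0.1, 1.1, 0.9]
opening: 0.0865
gripper_force: 0.0
```

Run:
```python
from h import *
st(); p=snap('wrist','w2.png')
h=hsv(p); m=(h[...,0]>8)&(h[...,0]<23)&(h[...,1]>140)
print(circ(p,m,.061))
for z in(.085,.061,.053): print(z,proj(p,[.4985,.283,z]))
t=p['obs']['tool_pos']; print('tcp',proj(p,[t[0],t[1],.085]))
```

```text
2.85 [0.4967 0.2838 0.144 ] [ 1.7988e+02 -1.6000e-01 -8.9560e+01] F [-0.1  1.1  0.9] op 0.0865 gf 0.0
(array([213, 167], dtype=int32), array([292, 242], dtype=int32), array([0.4991, 0.2837, 0.0337]), array([0.4991, 0.2837]))
0.085 [252.96963567 216.44152455]
0.061 [253.20550774 205.28598771]
0.053 [253.27446647 202.02878674]
tcp [255.32456727 217.45121003]
```

View pics/w2.png

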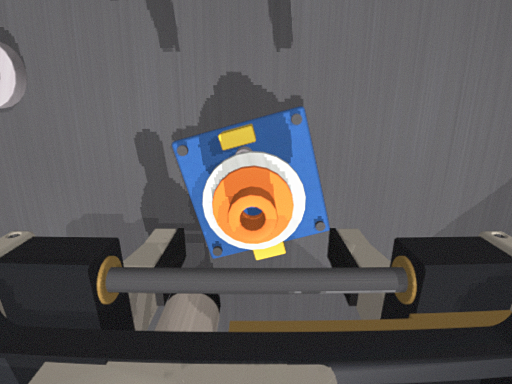

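>>> play_rows --commands '[[[0,0,0,0,-0.2,3,8.7],[0,0,0,0,-0.2,5,8.7],[0,0,0,0,-0.2,6,8.7],[0,0,0,0,-0.2,6,8.7],[0,0,0,0,-0.2,6,5],[0,0,0,0,-0.2,6,3],[0,0,0,0,-0.2,6,3],[0,0,0,0,-0.2,6,3]]]'

```text
clock: 3.57
tool_pos: [0.5002, 0.2842, 0.0861]
orientation: [-179.9, 0.1, -89.6]
force: [-0.2, 0.1, -1.4]
opening: 0.0656
gripper_force: 0.0
```

>>> play_rows --commands '[[[0,0,0,0,0,0,3],[0,0,0,0,0,0,3],[0,0,0,0,0,0,3],[0,0,0,0,0,0,3]]]'

```text
clock: 3.9
tool_pos: [0.4997, 0.2836, 0.0848]
orientation: [-180.0, 0.0, -89.7]
force: [-0.6, -0.1, 0.4]
opening: 0.0391
gripper_force: 0.2
```

>>> play_rows --commands '[[[0,0,0,0,0,0,3],[0,0,0,0,0,0,3],[0,0,0,0,0,-2,3],[0,0,0,0,0,-6,3],[0,0,0,0,0,-10,3],[0,0,0,0,0,-14,3],[0,0,0,0,0,-15.5,3],[0,0,0,0,0,-15.5,3]]]'

```text
clock: 4.57
tool_pos: [0.5014, 0.285, 0.245]
orientation: [-179.6, 0.3, -89.6]
force: [-0.2, 1.0, -0.8]
opening: 0.0377
gripper_force: 30.0
```

>>> play_rows --commands '[[[0,0,0,3,0,0,3],[0,0,0,7,0,0,3],[0,0,0,11,0,0,3],[0,0,0,15,0,0,3],[0,0,0,19,0,0,3],[0,0,0,23,0,0,3],[0,0,0,27,0,0,3],[0,0,0,30,0,0,3]]]'

```text
clock: 5.23
tool_pos: [0.5003, -0.0189, 0.239]
orientation: [179.9, -0.0, -89.7]
force: [0.8, -0.6, -0.5]
opening: 0.0376
gripper_force: 30.0
```

>>> play_rows --commands '[[[0,0,0,4,0,0,3],[0,0,0,8,0,0,3],[0,0,0,12,0,0,3],[0,0,0,15,0,0,3],[0,0,0,17,0,0,3],[0,0,0,17,0,0,3],[0,0,0,17,0,0,3]]]'

```text
clock: 5.82
tool_pos: [0.5017, -0.1873, 0.2386]
orientation: [179.9, 0.0, -89.8]
force: [-0.2, 1.0, -0.4]
opening: 0.0376
gripper_force: 30.0
```

Run:
```python
from h import *
st(); p=snap('wrist','w3.png')
h=hsv(p); print(circ(p,(h[...,0]>45)&(h[...,0]<85)&(h[...,1]>80),.01))
for k in('post','keeper'):
    for d in ctrl.find_in(p,k)[:2]:
        b=d['bbox']; print(k,d['conf'],np.round(b),at_z(p,b[0]+b[2]/2,b[1]+b[3]/2,.01))
t=p['obs']['tool_pos']; print('hubtop exp',proj(p,t+[0,0,.0]),'flange',proj(p,t-[0,0,.023]))
```

```text
5.82 [ 0.5017 -0.1873  0.2386] [ 1.7989e+02  2.0000e-02 -8.9810e+01] F [-0.2  1.  -0.4] op 0.0376 gf 29.99972297810018
(array([ 21, 187], dtype=int32), array([112, 265], dtype=int32), array([ 0.7703, -0.094 ,  0.0712]), array([ 0.7722, -0.0982]))
post 0.62 [213.  57.  64.  71.] [ 0.51466139 -0.27955731  0.01      ]
keeper 0.97 [206. 186. 104.  83.] [ 0.49717679 -0.10152083  0.01      ]
hubtop exp [255.29812372 258.72456264] flange [255.31503804 239.51721464]
```

View pics/w3.png

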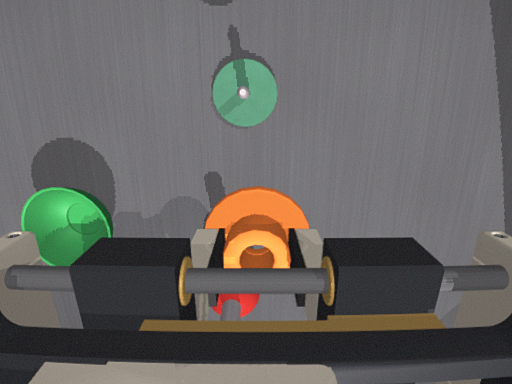

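The wrist view shows the post's base centred at (245,92) with the pin tip at (243,93), and the keeper held with its flange front arc from (206,225) over (257,187) to (309,225). I'll measure both in this picture.

```bash
cat >> h.py <<'E'
from scipy.optimize import least_squares
def fit(P,r=None):
    f=lambda q: np.hypot(*(P-q[:2]).T)-(r or q[2])
    s=least_squares(f,[*P.mean(0),r or .03],loss='soft_l1',f_scale=5e-4); return s.x.round(4),round(float(np.sqrt(np.mean(s.fun**2))),5)
def edge(p,mask,z,vmax=999,vmin=0):
    mask=cv2.morphologyEx(mask.astype(np.uint8),cv2.MORPH_OPEN,np.ones((3,3)))
    c=max(cv2.findContours(mask,cv2.RETR_EXTERNAL,cv2.CHAIN_APPROX_NONE)[0],key=cv2.contourArea)[:,0]
    c=c[(c[:,1]<vmax)&(c[:,1]>vmin)]; return np.array([at_z(p,u,v,z)[:2] for u,v in c])
E
python3 - <<'E'
from h import *
p=snap('wrist'); t=p['obs']['tool_pos']; h=hsv(p)
m=(h[...,0]>8)&(h[...,0]<23)&(h[...,1]>140)
print('tcp',t,'keeper',fit(edge(p,m,t[2]-.024,222),.034))
g=(h[...,0]>45)&(h[...,0]<95)&(h[...,1]>50); g[140:]=0
g=cv2.morphologyEx(g.astype(np.uint8),cv2.MORPH_CLOSE,np.ones((9,9)))
print('base',fit(edge(p,g,.01)))
b=p['color'].min(2)>150; b[:80]=0; b[106:]=0; b[:,:230]=0; b[:,258:]=0
v,u=np.nonzero(b); print(u.mean(),v.mean(),len(u)); print('tip',at_z(p,u.mean(),v.mean(),.07))
E
```

```text
tcp [ 0.50230437 -0.18565502  0.23933899] keeper (array([ 0.5017, -0.1855,  0.034 ]), 0.00044)
base (array([ 0.5151, -0.279 ,  0.0392]), 0.00035)
244.3835616438356 91.43835616438356 73
tip [ 0.51415947 -0.27735256  0.07      ]
```

>>> play_rows --commands '[[[0,0,0,4,-0.6,0,3],[0,0,0,8,-1.3,0,3],[0,0,0,9.2,-1.3,0,3],[0,0,0,9.2,-1.3,4,3],[0,0,0,9.2,-1.3,8,3],[0,0,0,9.2,-1.3,11.6,3],[0,0,0,9.2,-1.3,11.6,3],[0,0,0,9.2,-1.3,11.6,3]]]'

```text
clock: 6.68
tool_pos: [0.5153, -0.2775, 0.1228]
orientation: [179.8, 0.0, -89.6]
force: [0.7, -0.2, 0.8]
opening: 0.0378
gripper_force: 30.0
```

Run:
```python
from h import *
st(); p=snap('wrist','w4.png'); t=p['obs']['tool_pos']; h=hsv(p)
m=(h[...,0]>8)&(h[...,0]<23)&(h[...,1]>140)
print('tcp',t,'keeper',fit(edge(p,m,t[2]-.024,222),.034))
g=(h[...,0]>45)&(h[...,0]<95)&(h[...,1]>50)
g=cv2.morphologyEx(g.astype(np.uint8),cv2.MORPH_CLOSE,np.ones((5,5)))
P=edge(p,g,.01); print(P.min(0),P.max(0))
c=max(cv2.findContours(g,cv2.RETR_EXTERNAL,cv2.CHAIN_APPROX_NONE)[0],key=cv2.contourArea)[:,0]; print(c.min(0),c.max(0))
```

```text
6.68 [ 0.5153 -0.2775  0.1228] [ 1.7976e+02  2.0000e-02 -8.9580e+01] F [ 0.7 -0.2  0.8] op 0.0378 gf 29.999938127584755
tcp [ 0.51526504 -0.27749466  0.12282103] keeper (array([ 0.5146, -0.2773,  0.034 ]), 0.00044)
[ 0.47643701 -0.31955033] [ 0.55491284 -0.27004066]
[212 149] [298 204]
```

View pics/w4.png

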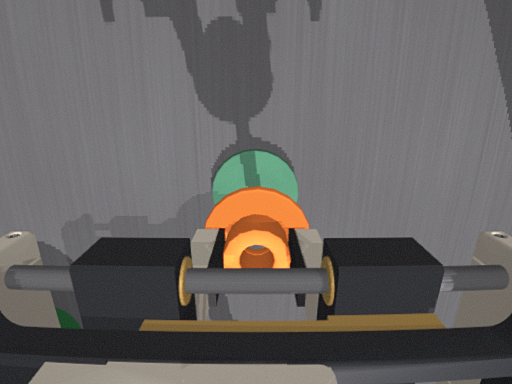

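The wrist view shows the flange arc above the green base, with the base top edge at (255,150). The keeper looks centred to within about 2 mm. I'll nudge it slightly and lower it while watching the force.

>>> play_rows --commands '[[[0,0,0,0.1,-0.1,0,3],[0,0,0,0.1,-0.1,1,3],[0,0,0,0.1,-0.1,2,3],[0,0,0,0.1,-0.1,3,3],[0,0,0,0.1,-0.1,3.5,3],[0,0,0,0.1,-0.1,3.5,3]]]'

```text
clock: 7.23
tool_pos: [0.5159, -0.279, 0.087]
orientation: [179.8, 0.0, -89.7]
force: [-1.2, 0.1, -1.7]
opening: 0.0381
gripper_force: 30.0
```

>>> play_rows --commands '[[[0,0,0,0,0,1.5,3],[0,0,0,0,0,3,3],[0,0,0,0,0,4,3],[0,0,0,0,0,4.4,3],[0,0,0,0,0,4.4,3],[0,0,0,0,0,4.4,3]]]'

```text
clock: 7.73
tool_pos: [0.5173, -0.2794, 0.045]
orientation: [180.0, -0.0, -89.6]
force: [-0.7, 0.4, -0.1]
opening: 0.0378
gripper_force: 30.0
```

>>> play_rows --commands '[[[0,0,0,0,0,0.2,3],[0,0,0,0,0,0.2,3],[0,0,0,0,0,0.2,6],[0,0,0,0,0,0.2,6],[0,0,0,0,0,0.2,6],[0,0,0,0,0,0.2,6],[0,0,0,0,0,0.2,6],[0,0,0,0,0,0.2,6]]]'

```text
clock: 8.4
tool_pos: [0.5171, -0.2793, 0.0429]
orientation: [-180.0, -0.0, -89.7]
force: [-0.2, -0.0, 0.4]
opening: 0.0601
gripper_force: 0.0
```

>>> play_rows --commands '[[[0,0,0,0,0,0,6],[0,0,0,0,0,0,6],[0,0,0,0,0,-3,6.5],[0,0,0,0,0,-7,6.5],[0,0,0,0,0,-11,6.5],[0,0,0,0,0,-15,6.5],[0,0,0,0,0,-19,6.5],[0,0,0,0,0,-19,6.5]]]'

```text
clock: 9.07
tool_pos: [0.5205, -0.2809, 0.2421]
orientation: [-179.3, -0.3, -89.6]
force: [1.6, -0.5, 0.9]
opening: 0.0649
gripper_force: 0.0
```

Run:
```python
from h import *
st(); p=snap('wrist','w5.png'); h=hsv(p)
m=(h[...,0]>8)&(h[...,0]<23)&(h[...,1]>140)
for z in(.018,.026): print('keeper',fit(edge(p,m,z)))
g=(h[...,0]>45)&(h[...,0]<95)&(h[...,1]>50)
print('base',fit(edge(p,g,.01)))
```

```text
9.07 [ 0.5205 -0.2809  0.2421] [-179.29   -0.29  -89.58] F [ 1.6 -0.5  0.9] op 0.0649 gf 0.0
keeper (array([ 0.5166, -0.2793,  0.0332]), 0.00039)
keeper (array([ 0.5166, -0.2811,  0.0325]), 0.00038)
base (array([ 0.5151, -0.2798,  0.0379]), 0.00272)
```

View pics/w5.png

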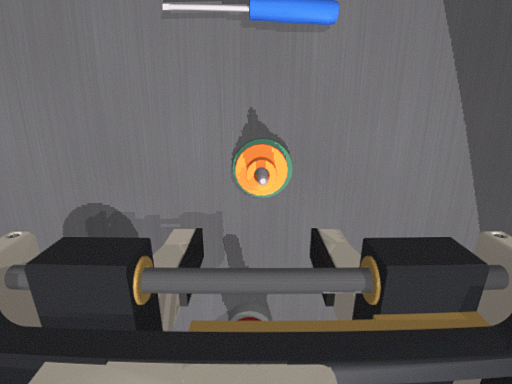

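The keeper sits flat on the post base at (262,168), with the pin showing through its bore. Next I'll go above the flask.

>>> play_rows --commands '[[[0,0,0,-4,-0.2,0,6.5],[0,0,0,-8,-0.4,0,6.5],[0,0,0,-12,-0.5,0,6.5],[0,0,0,-16,-0.6,0,6.5],[0,0,0,-20,-0.8,0,6.5],[0,0,0,-24,-0.9,0,6.5],[0,0,0,-26,-0.9,0,6.5],[0,0,0,-26,-0.9,0,6.5]]]'

```text
clock: 9.78
tool_pos: [0.5241, -0.0158, 0.2321]
orientation: [180.0, 0.0, -89.5]
force: [1.1, 0.5, 0.6]
opening: 0.0652
gripper_force: 0.0
```

Run:
```python
from h import *
st(); p=snap('wrist','w6.png'); h=hsv(p)
m=((h[...,0]<6)|(h[...,0]>174))&(h[...,1]>120); m[:, :180]=0; m[:,340:]=0
print('ball',circ(p,m,.049)); 
for k in('flask','nest','flask_neck'):
    for d in ctrl.find_in(p,k)[:1]:
        b=d['bbox']; print(k,d['conf'],np.round(b),at_z(p,b[0]+b[2]/2,b[1]+b[3]/2,.134))
```

```text
9.78 [ 0.5241 -0.0158  0.2321] [ 1.7996e+02  2.0000e-02 -8.9450e+01] F [1.1 0.5 0.6] op 0.0652 gf 0.0
ball (array([219, 135], dtype=int32), array([280, 195], dtype=int32), array([ 0.5313, -0.0255,  0.0366]), array([ 0.5312, -0.0271]))
flask 0.94 [219. 134.  63.  68.] [ 0.52906631 -0.0436394   0.134     ]
nest 0.55 [248. 131.  18.   5.] [ 0.5237336  -0.07272523  0.134     ]
flask_neck 0.68 [218. 134.  66.  68.] [ 0.52877377 -0.04441728  0.134     ]
```

View pics/w6.png

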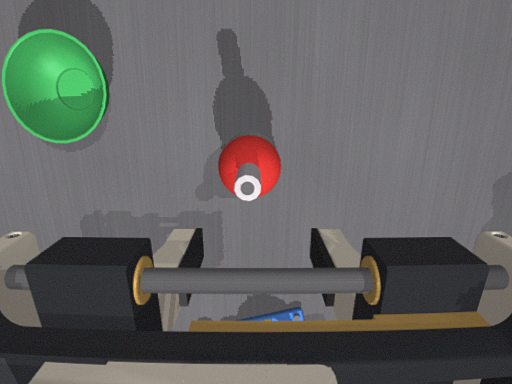

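The flask's neck top is at (247,188) and the ball is centred at (249,165).

Run:
```python
from h import *
p=snap('wrist'); print(at_z(p,247,188,.134),at_z(p,249.5,165.5,.049)); print(delta([.5305,-.026,.112]))
```

```text
[ 0.53144953 -0.03049102  0.134     ] [ 0.53104406 -0.03149313  0.049     ]
[ 1.0000e-03 -0.0000e+00  5.0000e-03  5.9400e-01 -6.3500e-01  1.2033e+01]
```

>>> play_rows --commands '[[[0,0,0,1.1,-0.7,0,6.5],[0,0,0,1.1,-0.7,0,6.5],[0,0,0,1.1,-0.7,3,6.5],[0,0,0,1.1,-0.7,6,6.5],[0,0,0,1.1,-0.7,9,6.5],[0,0,0,1.1,-0.7,9,6.5],[0,0,0,1.1,-0.7,9,6.5]]]'

```text
clock: 10.62
tool_pos: [0.5306, -0.0312, 0.142]
orientation: [179.8, -0.1, -89.7]
force: [-0.2, 0.3, 0.2]
opening: 0.0653
gripper_force: 0.0
```

Run:
```python
from h import *
p=snap('wrist'); p=snap('wrist'); st(); h=hsv(p)
m=((h[...,0]<6)|(h[...,0]>174))&(h[...,1]>120); m[:, :180]=0; m[:,340:]=0
print('ball',circ(p,m,.049)); 
g=(p['color'].min(2)>225).astype(np.uint8); g[:,:200]=0; g[:,320:]=0; g[300:]=0
n,l,s,c=cv2.connectedComponentsWithStats(g)
for i in range(1,n):
    if s[i,4]>40: print(s[i],c[i],at_z(p,s[i,0]+s[i,2]/2,s[i,1]+s[i,3]/2,.134))
print(delta([.5312,-.031,.111]))
```

```text
10.72 [ 0.5326 -0.0304  0.1444] [-1.7989e+02 -1.0000e-02 -8.9670e+01] F [1.3 0.3 1.4] op 0.065 gf 0.0
ball (array([215, 167], dtype=int32), array([297, 242], dtype=int32), array([ 0.5315, -0.0242,  0.0376]), array([ 0.5315, -0.0264]))
[257 246  17  22 118] [267.39830508 259.78813559] [ 0.52595558 -0.02630246  0.134     ]
[237 250  11  10  69] [241.05797101 254.84057971] [ 0.53942066 -0.02757174  0.134     ]
[-2.000e-03 -0.000e+00  6.000e-03  5.500e-02  1.500e-01  3.344e+00]
```

>>> play_rows --commands '[[[0,0,0,-0.5,0.1,0,6.5],[0,0,0,-0.5,0.1,1,6.5],[0,0,0,-0.5,0.1,2,6.5],[0,0,0,-0.5,0.1,3.2,6.5],[0,0,0,-0.5,0.1,3.2,6.5],[0,0,0,-0.5,0.1,3.2,6.5],[0,0,0,-0.5,0.1,3.2,1],[0,0,0,-0.5,0.1,3.2,1]]]'

```text
clock: 11.38
tool_pos: [0.5309, -0.0251, 0.1113]
orientation: [-180.0, 0.0, -89.6]
force: [0.5, -0.8, 0.7]
opening: 0.0567
gripper_force: 0.0
```

>>> play_rows --commands '[[[0,0,0,0,0,0,1],[0,0,0,0,0,0,1],[0,0,0,0,0,0,1],[0,0,0,0,0,0,1],[0,0,0,0,0,0,1],[0,0,0,0,0,0,1]]]'

```text
clock: 11.88
tool_pos: [0.5312, -0.0251, 0.1111]
orientation: [-179.9, 0.0, -89.6]
force: [2.2, -0.6, 1.2]
opening: 0.0236
gripper_force: 30.0
```

Run:
```python
from h import *
p=snap('wrist','w7.png'); st(); h=hsv(p); t=p['obs']['tool_pos']
m=((h[...,0]<6)|(h[...,0]>174))&(h[...,1]>120); m[:, :180]=0; m[:,340:]=0
print('ball',circ(p,m,.049)); print(fit(edge(p,m,.049,225)),proj(p,[t[0],t[1],.134]))
```

```text
11.93 [ 0.5311 -0.0251  0.1111] [-1.7993e+02  1.0000e-02 -8.9640e+01] F [ 2.1 -0.4  1.3] op 0.0233 gf 29.966017305850983
ball (array([209, 169], dtype=int32), array([303, 234], dtype=int32), array([ 0.531 , -0.0252,  0.0366]), array([ 0.5309, -0.0354]))
(array([ 0.5309, -0.0278,  0.034 ]), 0.01076) [255.11717899 283.80059269]
```

View pics/w7.png

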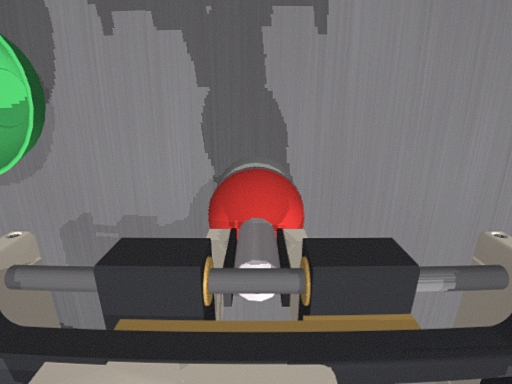

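The flask is gripped and centred, with the neck at (257,260). I'll lift it and carry it to the cradle.

>>> play_rows --commands '[[[0,0,0,0,0,-2,1],[0,0,0,0,0,-5,1],[0,0,0,0,0,-9,1],[0,0,0,0,0,-13,1],[0,0,0,-3,0.3,-13,1],[0,0,0,-6,0.6,-13,1],[0,0,0,-10,1,-13,1],[0,0,0,-14,1.4,-13,1]]]'

```text
clock: 12.6
tool_pos: [0.5142, 0.1154, 0.2401]
orientation: [179.9, -0.0, -89.8]
force: [1.7, 0.6, -3.4]
opening: 0.0232
gripper_force: 30.0
```

>>> play_rows --commands '[[[0,0,0,-4,0.5,0,1],[0,0,0,-8,0.9,0,1],[0,0,0,-12,1.3,0,1],[0,0,0,-15,1.6,0,1],[0,0,0,-17,1.75,0,1],[0,0,0,-17,1.75,0,1],[0,0,0,-17,1.75,0,1],[0,0,0,-17,1.75,0,1]]]'

```text
clock: 13.27
tool_pos: [0.4963, 0.2841, 0.2397]
orientation: [179.9, -0.1, -89.6]
force: [-0.7, -0.1, -3.3]
opening: 0.0238
gripper_force: 30.0
```

Run:
```python
from h import *
snap('top'); p=snap('top'); st(); print(delta([.4995,.2838,.16]))
```

```text
13.37 [0.4969 0.2836 0.2403] [ 1.7994e+02 -4.0000e-02 -8.9710e+01] F [-0.6 -0.4 -3.9] op 0.0233 gf 29.993979334831238
[ 1.000e-03 -1.000e-03  5.000e-03 -2.100e-02 -2.710e-01  8.031e+00]
```

>>> play_rows --commands '[[[0,0,0,0,-0.25,0,1],[0,0,0,0,-0.25,3,1],[0,0,0,0,-0.25,6,1],[0,0,0,0,-0.25,8,1],[0,0,0,0,-0.25,8.6,1],[0,0,0,0,-0.25,8.6,1],[0,0,0,0,-0.25,8.6,1]]]'

```text
clock: 13.95
tool_pos: [0.5005, 0.2846, 0.1557]
orientation: [-179.9, 0.0, -89.7]
force: [0.8, 0.0, -4.0]
opening: 0.0233
gripper_force: 30.0
```

Run:
```python
from h import *
snap('wrist'); p=snap('wrist','w8.png'); st(); h=hsv(p)
g=(p['color'].min(2)>190); g[:, :180]=0; g[:,340:]=0; g[240:]=0
P=edge(p,g,.053,200); print('ring',fit(P,.044),len(P))
m=((h[...,0]<6)|(h[...,0]>174))&(h[...,1]>120)
print('ball',circ(p,m,.09))
```

```text
14.05 [0.5007 0.2853 0.1566] [-1.7987e+02  1.1000e-01 -8.9660e+01] F [-0.2 -0.3 -4.4] op 0.0235 gf 29.994387924671173
ring (array([0.4981, 0.2861, 0.044 ]), 0.00616) 241
ball (array([209, 166], dtype=int32), array([303, 233], dtype=int32), array([0.5003, 0.285 , 0.0372]), array([0.5004, 0.2748]))
```

View pics/w8.png

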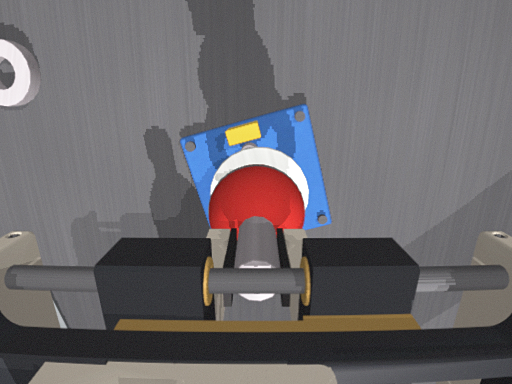

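The wrist view shows the white ring spanning columns 210 to 308 and the ball spanning 209 to 303, so the ring is about 2 mm toward -x. I'll correct that and seat the flask gently.

>>> play_rows --commands '[[[0,0,0,0,0.15,0.5,1],[0,0,0,0,0.15,1,1],[0,0,0,0,0.15,1.5,1],[0,0,0,0,0.15,1.9,1],[0,0,0,0,0.15,1.9,1],[0,0,0,0,0.15,1.9,1],[0,0,0,0,0.15,1.9,1]]]'

```text
clock: 14.63
tool_pos: [0.4987, 0.2854, 0.1366]
orientation: [-179.9, 0.1, -89.6]
force: [-1.0, 3.0, 4.1]
opening: 0.0232
gripper_force: 30.0
```

>>> play_rows --commands '[[[0,0,0,-0.1,0,0.3,1],[0,0,0,-0.1,0,0.6,1],[0,0,0,-0.1,0,0.9,1],[0,0,0,-0.1,0,1.1,1],[0,0,0,-0.1,0,1.25,1],[0,0,0,-0.1,0,1.25,1],[0,0,0,-0.1,0,1.25,1]]]'

```text
clock: 15.22
tool_pos: [0.4989, 0.2864, 0.1248]
orientation: [-179.9, 0.1, -89.6]
force: [-3.4, 3.0, 11.0]
opening: 0.0237
gripper_force: 30.0
```

>>> play_rows --commands '[[[0,0,0,0,0,0.1,1],[0,0,0,0,0,0.2,1],[0,0,0,0,0,0.2,1],[0,0,0,0,0,0.2,1],[0,0,0,0,0,0.2,1]]]'

```text
clock: 15.63
tool_pos: [0.4992, 0.2867, 0.1243]
orientation: [-179.8, 0.1, -89.6]
force: [-6.5, 2.2, 20.7]
opening: 0.0235
gripper_force: 30.0
```

Run:
```python
from h import *
p=snap('wrist','w9.png'); st(); q=snap('scene')
cv2.imwrite('pics/fin.png',np.hstack([cv2.resize(p['color'][120:300,170:350],(390,390),interpolation=2),cv2.resize(q['color'][95:185,270:360],(390,390),interpolation=2)])[:,:,::-1])
```

```text
15.68 [0.4992 0.2867 0.1242] [-1.7982e+02  1.3000e-01 -8.9590e+01] F [-6.3  1.2 20.5] op 0.0238 gf 30.022012889385223
```

View pics/fin.png

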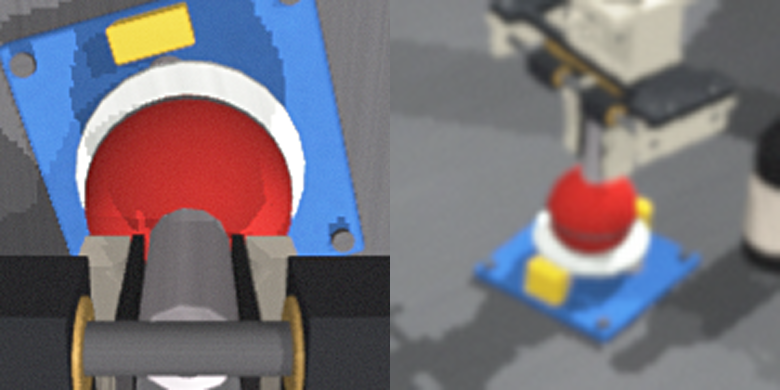

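The left crop shows the ball seated within the white ring, which is level with the yellow block. The right crop shows it upright. The force rose to 20 N with no further travel, so the ring is at its hard stop, and I'm handing in.

```bash
python3 -c "
from h import *
print(ctrl.close_job()); st()"
```

```text
the job is handed in; nothing more can be done
None
the job is handed in; nothing more can be done
```

The job is handed in, with no verdict shown: the keeper is parked flat on the post and released, and the flask is held pressed in the cradle ring at about 20 N with no further travel, so the ring should be at its bottom stop.

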